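# Set the bench flume's sluice gate one turn open

## Task

The sluice gate on the bench flume has been left a little open. Turn its handwheel clockwise, gently, until you feel the gate bear on its rubber sill, without crushing the seal; then open it counter-clockwise by exactly one full turn of the screw, not counting the free slack of the wheel before the screw starts to move. Let go and leave it there, with the things around it undisturbed.

Things in the scene. Friction and masses are not known exactly. Their poses are not given: they have to be found in the camera images.
- flume: Bench flume, fixed to the table: plywood base 150 x 360 x 18 mm, clear-walled channel along its own y axis, aluminium gate frame across the middle (128 mm along its x axis, 34 mm deep, top 186 mm high) with a handwheel lying flat on top. Origin: centre of the base's underside, on the wheel's vertical axis; z up.
- wheel_hub (a point): Centre of the dark steel handwheel: fixed point on its vertical axis, 208 mm above the table, level with the middle of the rim. Rim: 62 mm mean radius, 13 mm thick, top at 214.5 mm; hub 56 mm across, up to 217 mm; three spokes. From above, clockwise closes, counter-clockwise opens.
- nut_top (a point): Top of the brass screw nut under the hub (fixed, on the axis, 198 mm up). The wheel drives it with free slack, different each time, 0.12 to 0.45 of a turn in all; where in it the wheel starts is unknown. Along the circle, the knob takes about 0.5 N in the slack and 7 N driving the nut; halted while driving, 3 to 5 N remain on a gripper that holds its place.
- knob_top (a point): Centre of the top of the wooden spinner knob, upright on the rim 62 mm from the wheel's axis: 20 mm diameter, 42 mm tall, from 217 to 259 mm above the table. It spins freely on its pin, so a gripper can go round at a fixed orientation; hold it with 25 N or so, a light grip slips off. Shows where the wheel has been turned to.
- stem_top (a point): Top centre of the gate's 10 mm steel stem, on the wheel's axis. It rises and sinks with the plywood gate, does not turn, and is 240 mm above the table when the gate just touches the sill. It rises 3 mm per turn of the nut and stays where left; at the start it is a quarter to 0.6 of a turn open.
- sill (a point): Middle of the rubber sill seal on the channel floor below the gate (fixed, 22 mm above the table). Once the gate bears on it, the force at the knob climbs from 7 N by about 5 N for every 0.1 rad more; the seal is crushed 0.35 rad beyond touch (about 25 N at the knob).
- cup: Paper cup standing upright, 72 mm across, 85 mm high; origin: centre of its underside. A bystander.
- tape: Roll of blue tape lying flat, 100 mm across, 24 mm high; origin: centre of its underside. A bystander.
- sticks: Bundle of wooden craft sticks lying flat, 150 x 20 x 18 mm, along its own x axis; origin: centre of its underside. A bystander.

How it is judged:
By the outcome, as a careful person would: the job done as asked, in the order asked, and still so for the second after the job is handed in, with the robot touching nothing.
It also fails if it takes over 72 s, if anything falls off the work surface, if the arm or the gripper's body presses on something with over 40 N, if the wrist force passes 120 N, or if a joint passes its speed limit or range.

## Robot

A 6-joint arm with a two-finger parallel gripper is mounted at the origin on the work surface. World frame = base frame: x ahead of the robot, y to its left, z up, the work surface at z = 0. Lengths are in m, angles in rad, forces in N, time in s.
With the tool pointing down it reaches from about 0.25 to 0.775 m from the base axis. Payload 4 kg.
Tool frame: the origin (TCP) lies at the centre of the arm's flange, where the gripper is bolted on; the fingertips stand 199 mm ahead of it and the grasp point (between the pads) lies 180 mm ahead of it; z points along the fingers, y is the line along which they close (so a half turn about z gives the same grasp; the last joint's range is limited). The gripper opens to 94 mm and grips with 3 to 60 N. Pads are 16 mm wide; open, the fingers measure 119 mm over their backs; the gripper's body (75 mm by 177 mm) begins 78 mm behind the grasp point.
Start: joints at [1.079, 0.087, 1.371, -0, 1.684, -0.103], TCP at [0.208, 0.509, 0.405] pointing down, gripper open.
Joint ranges: [-3.1, 3.1], [-0.76, 2.03], [0.27, 2.55], [-1.08, 4.22], [0.17, 2.65], [-2.57, 2.57]. Speed limits (rad/s): [2.79, 2.79, 3.14, 3.14, 3.14, 3.14].

## Interface

Orientations are given as a unit quaternion [w, x, y, z].
In Python, from plant import * gives the robot as it stands. The module is installed in compiled form; this text tells all that it offers. Calls block until the motion is done:
- move_ptp(position, orientation): joint-space move of the TCP to a pose.
- movel(position, frame=None, v=0.15): straight line of the TCP; frame=None keeps the orientation; v is the mean speed in m/s.
- move_j(angles): joint-space move.
- command_gripper(opening): finger opening in m; the grip force is fixed at half the most; returns when the fingers have stopped.
- dwell(seconds).
- inverse_kinematics(position, orientation): joint angles nearest the present ones, or None.
- get_image(name): name is "scene" or "top"; returns (picture, depth): 400x640x3 uint8, red, green, blue; 400x640 float32, m along the optical axis (not along the pixel's ray), 0 where there is no reading.
- camera_info(name): a dict with "intrinsics" (3x3 intrinsics, pixels), "extrinsics" (4x4, takes a point from camera to world coordinates). Camera axes: x right, y down, z forward; pixel columns grow to the right and rows downward; lengths in m; the calibration is good to about 2 mm. A picture is of the moment at which its call begins. camera_info takes no time and is no camera call.
A pose or a line that the arm cannot do raises MotionError and nothing moves.
- finish_job(): hands the job in; it is judged then, once.
Trained networks look in the newest picture that a camera, given by its name, has taken for a name from the list of things; names that differ only in an ending like _2 or _b are one class to them, and where a whole thing is asked for, a point or a joint stands for the part that bears it (a point fixed in the world has none). Each returns a list of dicts, best first, with "confidence" (0 to 1); they miss things now and then, are a little off and sometimes report something else, mostly with a low value. They report only what shows in the picture. A call takes as long as a camera call.
- outline_of(camera, name): "pixels" (400x640 bool, what is visible of it) and "bbox" ([left, top, width, height] in pixels, round what is visible of it).
- pinpoint(camera, name): "xy" ([column, row] in pixels: a listed point, or the origin of a listed thing).
Readings, each from a call of its own:
- current_time_s(): time.
- current_qpos(): joint angles.
- current_dq(): joint speeds.
- current_joint_torque(): joint torques, N m.
- current_position(): TCP position.
- current_orientation(): TCP orientation.
- current_wrist_force(): force on the tool from outside, world axes, zero at the start.
- current_torque(): the same for the moment, N m.
- current_width(): finger opening in m.
- current_grip_force(): force on a finger pad.
Only numpy, scipy, OpenCV 4.12 (cv2) and the standard library are available. Lean on these libraries where they do the work, as an engineer would, in place of code of your own. Each camera call takes 0.05 s, during which the arm holds its last target. There are 200 camera calls.

## Working session

There is one attempt and no reset: what is moved stays moved. The work goes in short steps, each a Python script; the robot and the scene stay as the last script left them, time stands still between calls to the robot, and variables do not carry over. Pictures are saved under pics/ and viewed, at most 10 in all, crops included, and the job is handed in when it is done.

```bash
mkdir -p pics; cat > h.py <<'E'
from plant import *
import numpy as np, cv2
def ray(cam,xy):
    c=camera_info(cam);K=np.array(c["intrinsics"]);T=np.array(c["extrinsics"])
    d=T[:3,:3]@np.linalg.inv(K)@np.array([xy[0],xy[1],1.]);return T[:3,3],d/np.linalg.norm(d)
def at_z(cam,xy,z):
    o,d=ray(cam,xy);return o+d*(z-o[2])/d[2]
def tri(a,b):
    (o1,d1),(o2,d2)=ray("scene",a),ray("top",b)
    A=np.stack([d1,-d2],1);s=np.linalg.lstsq(A,o2-o1,rcond=None)[0]
    p,q=o1+s[0]*d1,o2+s[1]*d2;return (p+q)/2,np.linalg.norm(p-q)
E
python3 - <<'E'
from h import *
ims=[]
for c in("scene","top"):
    im,d=get_image(c);ims.append(im);cv2.imwrite(f"pics/{c}0.png",im[:,:,::-1])
for n in("knob_top","wheel_hub","stem_top","flume","cup","tape","sticks"):
    r=[pinpoint(c,n) for c in("scene","top")]
    print(n,[[(np.round(x["xy"],1).tolist(),round(x["confidence"],2)) for x in q[:2]] for q in r])
    if r[0] and r[1]: print(tri(r[0][0]["xy"],r[1][0]["xy"]))
print(current_time_s(),current_orientation(),camera_info("top")["extrinsics"],camera_info("scene")["extrinsics"])
E
```

```text
knob_top [[([235.5, 160.3], 0.7)], [([409.0, 221.8], 0.7)]]
(array([ 0.55027118, -0.14144604,  0.25991483]), np.float64(0.0040949163179387444))
wheel_hub [[([254.9, 197.6], 0.6)], [([382.5, 200.0], 0.62)]]
(array([ 0.59808846, -0.10671534,  0.20669129]), np.float64(0.0004699162159944344))
stem_top [[([255.8, 187.0], 0.52)], [([385.1, 197.5], 0.43), ([379.1, 201.2], 0.42)]]
(array([ 0.59676248, -0.10466758,  0.23647802]), np.float64(0.00536479965096151))
flume [[([266.8, 254.1], 0.84)], [([368.7, 216.3], 0.96)]]
(array([ 0.60005386, -0.10203181, -0.00083716]), np.float64(0.002478175501840288))
cup [[([339.6, 314.0], 0.55)], [([304.0, 155.5], 0.62)]]
(array([ 0.74545285,  0.05036588, -0.00900656]), np.float64(0.006871113482420324))
tape [[([189.7, 332.7], 0.71)], [([431.6, 141.4], 0.92)]]
(array([ 7.76338538e-01, -2.51252453e-01, -6.80918833e-04]), np.float64(0.0018940252418745912))
sticks [[([288.2, 207.0], 0.55)], [([349.4, 275.9], 0.91), ([382.8, 198.6], 0.75)]]
(array([ 0.46698475, -0.05490321,  0.00066354]), np.float64(0.00149801115419082))
0.8 [2.54701002e-05 1.93157466e-01 9.81167766e-01 8.19870420e-05] [[ 1.81660870e-03 -9.81699959e-01  1.90425552e-01  4.38856379e-01]
 [-9.99908799e-01  7.65181438e-04  1.34835981e-02  2.39362308e-05]
 [-1.33825578e-02 -1.90432680e-01 -9.81609037e-01  1.04515334e+00]
 [ 0.00000000e+00  0.00000000e+00  0.00000000e+00  1.00000000e+00]] [[ 0.03958343  0.78566988 -0.61737832  1.06516445]
 [ 0.99920862 -0.02870595  0.02753369 -0.01491824]
 [ 0.00390996 -0.61797961 -0.7861844   0.79240741]
 [ 0.          0.          0.          1.        ]]
```

View pics/scene0.png

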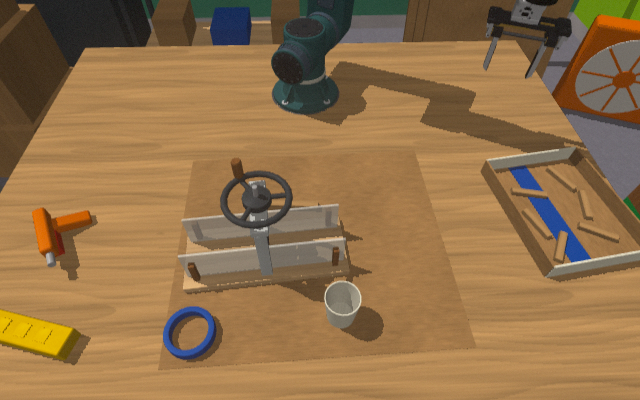

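View pics/top0.png

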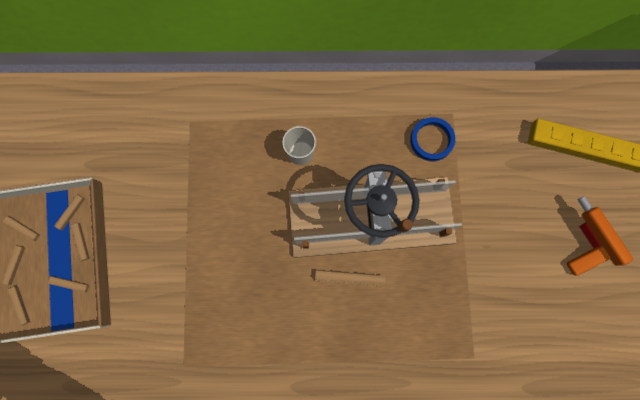

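The scene view shows the wheel centred near (257,198) with its knob at (236,165). The top view shows the hub at (382,200) and the knob at (407,224). The cup, tape and sticks are well clear of the wheel. Next I refine the axis and knob position from the depth data.

```bash
python3 - <<'E'
from h import *
from scipy.optimize import least_squares
for c in("scene","top"):
    im,d=get_image(c);i=camera_info(c);K=np.array(i["intrinsics"]);T=np.array(i["extrinsics"])
    v,u=np.nonzero(d>0);z=d[v,u];P=(np.linalg.inv(K)@np.stack([u*z,v*z,z])).T@T[:3,:3].T+T[:3,3]
    h=np.array([.598,-.106]);r=np.hypot(*(P[:,:2]-h).T)
    m=(P[:,2]>.205)&(P[:,2]<.218)&(r>.05)&(r<.075);Q=P[m]
    f=least_squares(lambda p:np.hypot(Q[:,0]-p[0],Q[:,1]-p[1])-p[2],[*h,.062],loss="soft_l1",f_scale=.003)
    k=P[(P[:,2]>.228)&(r>.04)&(r<.09)];t=k[k[:,2]>k[:,2].max()-.006]
    s=P[(P[:,2]>.225)&(r<.02)]
    print(c,m.sum(),f.x,np.median(Q[:,2]),"knob",len(t),t.mean(0),t.min(0),t.max(0),"stem",len(s),s.mean(0) if len(s) else 0,s[:,2].max() if len(s) else 0)
for psi in(-.92,2.22):
    a=(psi+np.pi/2)/2;q=[0,np.cos(a),np.sin(a),0]
    for th in np.arange(0,6.3,1.57): print(psi,np.round(inverse_kinematics([.598+.062*np.cos(th),-.106+.062*np.sin(th),.423],q),2))
print(current_wrist_force(),current_time_s())
E
```

```text
scene 1268 [ 0.60212307 -0.10384334  0.06115178] 0.21270628941486042 knob 69 [ 0.55070285 -0.13971748  0.25764697] [ 0.53977068 -0.14836262  0.25458177] [ 0.55800854 -0.13141341  0.26031783] stem 46 [ 0.60120491 -0.10393525  0.2358465 ] 0.24342660495256663
top 1425 [ 0.59636132 -0.10303461  0.06120628] 0.2137606640825238 knob 95 [ 0.54653578 -0.13911425  0.25908262] [ 0.53830287 -0.1490396   0.25617492] [ 0.55544493 -0.13027769  0.26201235] stem 35 [ 0.59620413 -0.10302111  0.23879933] 0.24367509228700257
-0.92 [-0.24  0.36  1.01 -0.    1.77  0.68]
-0.92 [-0.17  0.2   1.21 -0.    1.73  0.75]
-0.92 [-0.3   0.08  1.35 -0.    1.72  0.62]
-0.92 [-0.37  0.24  1.15 -0.    1.74  0.55]
-0.92 [-0.24  0.36  1.01 -0.    1.77  0.68]
2.22 [-0.24  0.36  1.01 -0.    1.77 -2.46]
2.22 [-0.17  0.2   1.21 -0.    1.73 -2.39]
2.22 [-0.3   0.08  1.35 -0.    1.72 -2.52]Traceback (most recent call last):
  File "<stdin>", line 14, in <module>
    return _wrapfunc(a, 'round', decimals=decimals, out=out)
    return _wrapit(obj, method, *args, **kwds)
    result = getattr(arr, method)(*args, **kwds)
TypeError: unsupported operand type(s) for *: 'NoneType' and 'float'
```

```bash
cat >> h.py <<'E'
C=np.array([.599,-.1035]); K0=np.array([.5488,-.1394]); Z=.4225
psi=-.95; al=(psi+np.pi/2)/2; Q=[0,np.cos(al),np.sin(al),0]
E
python3 - <<'E'
from h import *
p=current_position();movel([p[0],p[1],.5],v=.25)
move_ptp([*K0,.5],Q);command_gripper(.06);print(current_time_s(),current_wrist_force(),current_torque())
movel([*K0,Z],v=.1);print(current_wrist_force())
command_gripper(0.0)
print(current_time_s(),current_width(),current_grip_force(),current_position(),current_wrist_force(),current_torque())
im,d=get_image("scene");cv2.imwrite("pics/g.png",cv2.resize(im[80:280,120:420,::-1],None,fx=2,fy=2))
E
```

```text
4.725 [ 0.46155697  0.10742881 -0.74411465] [-0.07295698  0.10320064  0.01821284]
[-0.23499736 -0.28939261  1.47637991]
6.3583 0.01952436070928031 29.99969708325807 [ 0.5487905  -0.13939537  0.42253823] [-0.15391372  0.24890465 -0.04609688] [-0.04505329  0.13464291  0.0397603 ]
```

View pics/g.png

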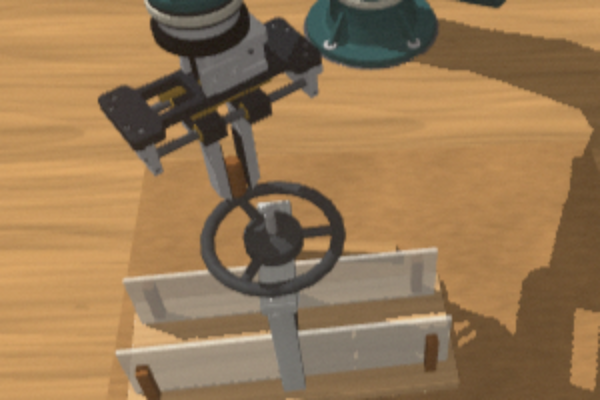

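The knob sits squarely between the pads, at about (235,175) in the crop. I'll turn clockwise in small force-watched steps, with the radius adapting to the sideways force.

```bash
cat >> h.py <<'E'
import json,os
S=json.load(open("s.json")) if os.path.exists("s.json") else dict(c=C.tolist(),log=[])
R=np.hypot(*(K0-C)); th0=np.arctan2(*(K0-C)[::-1])
S.setdefault("th",th0)
def step(dth,v=.05,g=5e-5,quiet=False):
    """turn by dth (ccw +); returns resisting tangential force"""
    th=S["th"]+dth;c=np.array(S["c"]);e=np.array([np.cos(th),np.sin(th)]);t=np.array([-e[1],e[0]])
    movel([*(c+.062*e),Z],v=v);S["th"]=th
    F=np.array(current_wrist_force());p=np.array(current_position())
    ft=-np.sign(dth)*F[:2]@t;fr=F[:2]@e
    S["c"]=(c+np.clip(g*fr,-3e-4,3e-4)*e).tolist()
    q=p[:2]-c; a=th+(np.arctan2(q[1],q[0])-th+np.pi)%(2*np.pi)-np.pi
    S["log"].append([current_time_s(),th,a,ft,fr,F[2],p[0],p[1]]);json.dump(S,open("s.json","w"))
    if not quiet: print("t%.2f th%.3f a%.3f ft%.2f fr%.2f fz%.2f"%tuple(S["log"][-1][:6]))
    return ft
E
python3 - <<'E'
from h import *
for i in range(8): 
    if step(-.1)>9: break
print(S["c"],current_width())
E
```

```text
t6.68 th-2.621 a-2.628 ft-0.47 fr-0.51 fz1.27
t6.96 th-2.721 a-2.728 ft-0.20 fr-1.52 fz-0.13
t7.23 th-2.821 a-2.827 ft-0.23 fr-1.29 fz0.12
t7.51 th-2.921 a-2.912 ft3.39 fr-1.32 fz-0.50
t7.78 th-3.021 a-3.008 ft5.86 fr0.07 fz-0.30
t8.06 th-3.121 a-3.107 ft5.28 fr-0.68 fz-0.36
t8.33 th-3.221 a-3.205 ft5.94 fr-0.53 fz0.37
t8.61 th-3.321 a-3.305 ft5.63 fr-0.55 fz0.82
[0.59930113551171, -0.10342812650138122] 0.019503128228602243
```

```bash
python3 - <<'E'
from h import *
base=[5.9,5.3,5.9,5.6]
while S["th"]>-6.9:
    near=S["th"]<-4.2
    f=step(-.04 if near else -.1,v=.05)
    b=np.median(base[-25:])
    if f>b+4.5: break
    if f<b+2: base.append(f)
print(b,S["c"],current_width())
E
```

```text
t8.88 th-3.421 a-3.405 ft5.03 fr-0.61 fz-0.08
t9.16 th-3.521 a-3.504 ft4.70 fr-1.08 fz0.77
t9.43 th-3.621 a-3.604 ft6.04 fr-0.30 fz0.75
t9.71 th-3.721 a-3.703 ft4.86 fr-0.19 fz0.81
t9.98 th-3.821 a-3.803 ft4.81 fr-1.42 fz0.51
t10.26 th-3.921 a-3.902 ft6.02 fr-0.35 fz2.05
t10.53 th-4.021 a-4.002 ft4.87 fr0.46 fz1.55
t10.81 th-4.121 a-4.102 ft4.98 fr0.14 fz1.69
t11.08 th-4.221 a-4.202 ft4.90 fr-0.35 fz1.58
t11.33 th-4.261 a-4.238 ft5.92 fr0.07 fz2.74
t11.58 th-4.301 a-4.278 ft6.67 fr-0.31 fz1.60
t11.83 th-4.341 a-4.317 ft5.60 fr-0.65 fz3.43
t12.08 th-4.381 a-4.357 ft6.47 fr-0.30 fz2.86
t12.33 th-4.421 a-4.397 ft7.12 fr0.38 fz2.71
t12.58 th-4.461 a-4.437 ft6.90 fr0.25 fz2.65
t12.83 th-4.501 a-4.477 ft5.95 fr-0.22 fz1.86
t13.08 th-4.541 a-4.516 ft6.05 fr0.05 fz3.50
t13.33 th-4.581 a-4.557 ft6.11 fr-0.42 fz2.93
t13.58 th-4.621 a-4.596 ft6.39 fr-0.58 fz3.49
t13.83 th-4.661 a-4.636 ft5.46 fr-0.35 fz2.12
t14.08 th-4.701 a-4.676 ft6.17 fr-0.82 fz2.85
t14.33 th-4.741 a-4.716 ft5.50 fr0.57 fz2.81
t14.58 th-4.781 a-4.755 ft5.82 fr-1.03 fz2.55
t14.83 th-4.821 a-4.795 ft6.73 fr-0.53 fz2.36
t15.08 
[... 1108 characters left out ...]
1 ft5.93 fr0.19 fz1.70
t21.33 th-5.861 a-5.820 ft6.08 fr0.32 fz1.97
t21.58 th-5.901 a-5.860 ft6.24 fr-0.07 fz0.57
t21.83 th-5.941 a-5.899 ft5.44 fr-0.26 fz2.70
t22.08 th-5.981 a-5.939 ft6.45 fr-0.77 fz1.56
t22.33 th-6.021 a-5.978 ft5.61 fr-0.10 fz2.08
t22.58 th-6.061 a-6.018 ft5.92 fr-0.19 fz1.11
t22.83 th-6.101 a-6.057 ft5.82 fr0.93 fz1.14
t23.08 th-6.141 a-6.097 ft5.90 fr0.39 fz1.76
t23.33 th-6.181 a-6.138 ft5.93 fr-0.50 fz1.49
t23.58 th-6.221 a-6.177 ft6.24 fr-0.10 fz1.33
t23.83 th-6.261 a-6.217 ft6.76 fr-0.54 fz1.68
t24.08 th-6.301 a-6.239 ft8.46 fr-0.23 fz0.93
t24.33 th-6.341 a-6.258 ft13.46 fr-0.68 fz2.63
6.080786703880753 [0.5993311354749802, -0.10383443439950356] 0.019274509226689197
```

```bash
python3 - <<'E'
from h import *
dwell(.1);print("halt",current_wrist_force(),current_position())
for i in range(6): step(.1)
n=0
while n<3:
    f=step(.04)
    n=n+1 if f>4 else 0
print(S["c"],current_width())
E
```

```text
halt [-0.43995189 12.00352109  1.90461773] [ 0.6612587  -0.10222971  0.42248452]
t24.71 th-6.241 a-6.212 ft-6.59 fr0.25 fz1.05
t24.98 th-6.141 a-6.147 ft-0.55 fr-0.18 fz0.71
t25.26 th-6.041 a-6.039 ft-0.36 fr0.67 fz1.11
t25.53 th-5.941 a-5.934 ft-0.83 fr0.20 fz1.13
t25.81 th-5.841 a-5.833 ft-0.39 fr0.83 fz1.31
t26.08 th-5.741 a-5.733 ft0.04 fr0.18 fz1.62
t26.33 th-5.701 a-5.698 ft-0.86 fr0.83 fz2.37
t26.58 th-5.661 a-5.658 ft-0.01 fr1.02 fz1.35
t26.83 th-5.621 a-5.617 ft-0.98 fr1.45 fz2.25
t27.08 th-5.581 a-5.577 ft-1.03 fr2.40 fz1.81
t27.33 th-5.541 a-5.537 ft-0.03 fr0.96 fz1.81
t27.58 th-5.501 a-5.497 ft-0.79 fr1.69 fz2.08
t27.83 th-5.461 a-5.458 ft0.54 fr0.18 fz1.87
t28.08 th-5.421 a-5.417 ft-1.04 fr2.22 fz2.09
t28.33 th-5.381 a-5.378 ft0.24 fr1.29 fz1.84
t28.58 th-5.341 a-5.338 ft-0.35 fr1.05 fz0.82
t28.83 th-5.301 a-5.298 ft1.01 fr-0.17 fz2.04
t29.08 th-5.261 a-5.258 ft-0.78 fr-0.02 fz-0.06
t29.33 th-5.221 a-5.218 ft0.42 fr0.28 fz1.86
t29.58 th-5.181 a-5.178 ft-0.58 fr-0.13 fz2.27
t29.83 th-5.141 a-5.138 ft-0.30 fr-0.36 fz1.02
t30.08 th-5.101 a-5.098 ft-0.50 fr0.61 fz1.40
t30.33
[... 816 characters left out ...]

t34.83 th-4.341 a-4.338 ft0.01 fr0.41 fz1.26
t35.08 th-4.301 a-4.298 ft0.07 fr1.67 fz1.02
t35.33 th-4.261 a-4.258 ft-0.48 fr0.49 fz1.51
t35.58 th-4.221 a-4.218 ft-0.45 fr0.61 fz1.87
t35.83 th-4.181 a-4.178 ft-0.71 fr-0.22 fz2.52
t36.08 th-4.141 a-4.138 ft0.05 fr-0.02 fz1.64
t36.33 th-4.101 a-4.098 ft-0.11 fr0.86 fz1.38
t36.58 th-4.061 a-4.058 ft-0.62 fr0.01 fz1.56
t36.83 th-4.021 a-4.018 ft0.10 fr0.16 fz1.84
t37.08 th-3.981 a-3.978 ft-0.70 fr1.27 fz2.13
t37.33 th-3.941 a-3.942 ft1.21 fr1.73 fz1.26
t37.58 th-3.901 a-3.908 ft4.64 fr0.93 fz1.03
t37.83 th-3.861 a-3.871 ft6.52 fr0.08 fz0.18
t38.08 th-3.821 a-3.833 ft6.88 fr0.98 fz0.72
[0.5996203932899529, -0.10225272749427818] 0.0190012929601964
```

```bash
python3 - <<'E'
from h import *
L=np.array(S["log"]);X=L[-45:,6:8]
A=np.c_[2*X,np.ones(len(X))];s=np.linalg.lstsq(A,(X**2).sum(1),rcond=None)[0];cf=s[:2]
print("fit",cf,np.sqrt(s[2]+cf@cf))
cf=(cf+np.array([.5995,-.1035]))/2
ang=lambda p:np.arctan2(p[1]-cf[1],p[0]-cf[0])
for l in L[-5:]: print("eng",(ang(l[6:8])-2*np.pi if ang(l[6:8])>0 else ang(l[6:8])),l[3])
e1,e2=ang(L[-3,6:8]),ang(L[-2,6:8])
# nut starts moving about 0.008 past the 4.6 N reading; +0.03 for half of the seal squeeze
goal=np.unwrap([0,e1])[1]+.008+.03
now=ang(L[-1,6:8]);tot=0;prev=now
goal_rel=2*np.pi-((now-goal+np.pi)%(2*np.pi)-np.pi)
fs=[]
while goal_rel-tot>.012:
    rem=goal_rel-tot
    fs.append(step(.14 if rem>.3 else min(.05,rem),quiet=rem>.3))
    a=ang(np.array(current_position()));tot+=(a-prev+np.pi)%(2*np.pi)-np.pi;prev=a
print("rel",tot,goal_rel,"ft",np.round(fs,1),S["c"],current_width(),current_time_s())
E
```

```text
fit [ 0.59906445 -0.10309102] 0.0621206676713897
eng -3.9934896831445093 -0.6956114482885888
eng -3.9576704298565892 1.211148138334241
eng -3.923656196936215 4.642475448142901
eng -3.8871661547320397 6.517856372770016
eng -3.8489736610906635 6.877203692661375
t52.31 th2.249 a2.239 ft5.91 fr-0.13 fz0.10
t52.56 th2.299 a2.288 ft5.76 fr-0.77 fz-0.17
t52.81 th2.349 a2.338 ft5.82 fr0.44 fz0.47
t53.06 th2.399 a2.388 ft5.07 fr0.40 fz0.03
t53.31 th2.432 a2.419 ft5.86 fr0.71 fz-0.47
rel 6.2451685432133885 6.246502771334034 ft [5.3 5.6 6.  6.  6.1 5.5 6.1 6.  4.9 4.6 5.4 5.8 5.9 5.5 6.3 5.9 5.  5.5
 5.9 5.5 5.2 5.6 5.  6.3 6.3 6.2 5.9 4.9 6.4 5.8 5.8 5.6 5.3 6.8 6.2 5.7
 6.4 5.8 5.  5.6 5.9 5.1 6.8 5.9 5.8 5.8 5.1 5.9] [0.599846556542869, -0.10186681819723901] 0.01968495055323666 53.3083
```

```bash
python3 - <<'E'
from h import *
command_gripper(.045);dwell(.1)
p=current_position();movel([p[0],p[1],.52],v=.15)
for c in("scene","top"):im,d=get_image(c);cv2.imwrite(f"pics/{c}1.png",im[:,:,::-1])
for n in("knob_top","cup","tape","sticks"):
    r=[pinpoint(c,n) for c in("scene","top")]
    print(n,[[np.round(x["xy"],1).tolist() for x in q[:1]] for q in r])
    if r[0] and r[1]: print(tri(r[0][0]["xy"],r[1][0]["xy"]))
print(current_time_s(),current_wrist_force(),p)
E
```

```text
knob_top [[[342.0, 313.8]], []]
cup [[[259.5, 204.9]], [[302.1, 155.9]]]
(array([ 0.66871827, -0.02444121,  0.28979702]), np.float64(0.12449844241111946))
tape [[[188.3, 333.3]], []]
sticks [[[284.2, 205.6]], [[347.9, 277.0]]]
(array([ 0.46461221, -0.05810911,  0.00361179]), np.float64(0.011850616653561751))
55.3083 [ 0.7984771  -0.05975617 -0.66889258] [ 0.55282654 -0.06155473  0.42250905]
```

View pics/scene1.png

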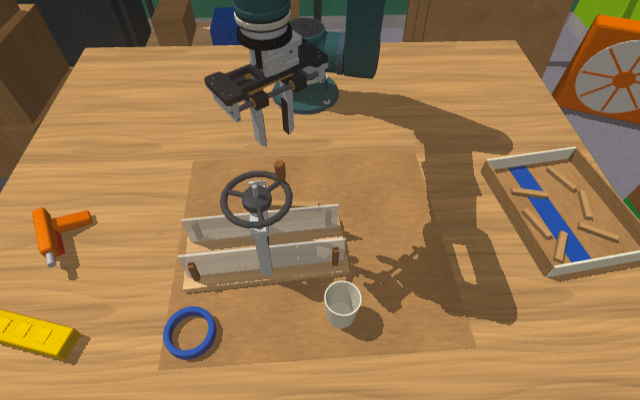

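The knob has been let go at about (280,168). The cup at (342,304), the tape at (190,333) and the rest are where they were, and the gripper is clear.

```bash
python3 -c "
from h import *
print(at_z('scene',(280,163),.259))
print(finish_job())"
```

```text
[ 0.55953148 -0.05668381  0.259     ]
the job is handed in; nothing more can be done
None
```

I handed the job in at about 55 s: the gate was closed gently onto its sill (about 13 N at the knob), then opened one screw turn past the slack, within roughly 0.1 rad, and released with the bystanders undisturbed; no verdict came back.

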